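# Pry the power board free in the kiln controller

## Task

The glass kiln's controller rack holds two circuit boards, both seated. Free the power board, the one carrying the finned aluminium heat sink, for servicing: swing both of its end levers fully outward so that they pry it up, and leave it standing raised on them in its slot. Leave the plain board seated, and let go.

Things in the scene. Friction and masses are not known exactly. Their poses are not given: they have to be found in the camera images.
- power_board_top (a point): Mid top of the top bar (164 x 16 x 4 mm) of the power board, a loose upright green board in a slot. On the bar's middle sits a finned aluminium heat sink, 64 mm long, 36 wide, 17 high, seen from above. y along the board, z up. 105 mm above the table when seated, about 14 mm higher when pried up. The rack is fixed to the table; its end walls, 84 mm high, reach 102 mm to +y and -y.
- lever_left (a joint): Grey lever at the power board's +y end, 62 mm long, 14 wide, 8 thick, thumb pad at the tip. Hinge fixed to the rack 90 mm along +y from power_board_top, 97 mm above the table, axis along x. 0 = upright (board seated); positive = tip swung out to +y, stop at 0.75 rad. A toe under the bar's end lifts that end. 2 to 6 N pushing outward on its inner face moves it; stays where left.
- lever_right (a joint): The same lever at the power board's -y end: hinge fixed to the rack 90 mm along -y from power_board_top, 97 mm above the table; 0 = upright (board seated); positive = tip swung out to -y, stop at 0.75 rad; its toe lifts the -y end of the board.
- plain_board_top (a point): The same point on the plain board: same top bar and upright levers, but no heat sink on it. To stay seated. The rack's three slots, 55 mm apart along x, hold the power board, the plain board and a flat steel blank plate without levers, in any order.
Not all that is in view belongs to the job. What is shaped like the part that bears power_board_top but purple or yellow is not meant.

How it is judged:
At the end, for the whole second after the job is handed in: Both levers of the power board are swung out by more than 0.5 rad (of 0.75), the board stands in its slot with its top bar 7 to 25 mm above its seated height and within 0.12 rad of upright, and the plain board is within 5 mm of where it was (value of joint each of lever_left, lever_right above 0.5 rad and height (world z) of power_board_top between 0.112 and 0.13 m and angle between power_board_top's own z axis and vertical below 0.12 rad and distance of plain_board_top from where it was at the start of the episode below 0.005 m); the robot touches nothing.
It fails at once if the plain board is lifted or shifted by more than 5 mm (distance of plain_board_top from where it was at the start of the episode above 0.005 m).
It also fails if it takes over 32 s, if anything falls off the work surface, if the arm or the gripper's body presses on something with over 40 N, if the wrist force passes 120 N, or if a joint passes its speed limit or range.

## Robot

A 6-joint arm with a two-finger parallel gripper is mounted at the origin on the work surface. World frame = base frame: x ahead of the robot, y to its left, z up, the work surface at z = 0. Lengths are in m, angles in rad, forces in N, time in s.
With the tool pointing down it reaches from about 0.25 to 0.725 m from the base axis. Payload 4 kg.
Tool frame: the origin (TCP) lies where the fingers leave the gripper's body, on its centre line; the fingertips stand 73 mm ahead of it and the grasp point (between the pads) lies 54 mm ahead of it (bot.tips_ahead is the z of the fingertips in the tool frame, in m); z points along the fingers, y is the direction in which the jaws open and shut (so a half turn about z gives the same grasp; the last joint's range is limited). The gripper opens to 85 mm and grips with 20 to 120 N. Pads are 22 mm wide; open, the fingers measure 114 mm over their backs; the gripper's body (76 mm by 85 mm) begins 54 mm behind the grasp point. The pads swing forward as they close: fully open they stand 13 mm farther back than shut.
Start: joints at [1.344, 0.241, 0.005, 1.335, 0, 1.571], TCP at [0.112, 0.487, 0.304] pointing down, gripper open.
Joint ranges: [-2.72, 2.72], [-1.05, 1.87], [-1.09, 1.28], [-1.99, 2.15], [-1.42, 1.44], [-3.14, 3.14]. Speed limits (rad/s): [2.79, 2.79, 3.14, 3.14, 3.14, 3.14].

## Interface

Orientations are given as a unit quaternion [x, y, z, w].
In Python, from workcell import readout, camera, get_calibration, order, bot gives the robot as it stands.
- The arm moves only by the tool send_rows, never from a script. Its argument "moves" is a list of rows, each a list of 3 entries, a list of its own where there are three numbers: the shift along the tool's x, y, z in mm, then the turn, a rotation vector about the tool's x, y, z in rad, then the finger opening in mm, from 0 to 85.4. In form: [[[dx, dy, dz], [ax, ay, az], grip], ...]. A call has 1 to 12 rows; each row is the pose to reach, as a shift and turn from the pose measured when the call began, along the tool's axes at that moment; what a row does not reach only later rows make up. A row lasts 1/12 s, in which the tool goes at most 41.7 mm and 7.16 degrees, less where a joint would pass 70% of its speed; a pose out of reach is approached as far as the arm can. A call with a gripper value outside its range is refused whole. The fingers move at their own pace and stop on an object; the grip force is fixed at half the most. Time passes only in rows, so rows that repeat a pose let the fingers close. It gives the time, the measured TCP pose, the force and the opening at its end, in the units of the state.
- readout.get_obs(): the state, without advancing time (a new reading comes with each control period).
- camera(name): name is "side" or "top"; returns the picture (384x512x3 uint8, red, green, blue); there is no depth.
- get_calibration(name): a dict with "fx", "fy", "cx", "cy" (pixels), "R" (3x3) and "t" (3): a world point X has camera coordinates R X + t. Camera axes: x right, y down, z forward; pixel columns grow to the right and rows downward; lengths in m; the calibration is good to about 2 mm. A picture is of the moment at which its call begins. get_calibration takes no time and is no camera call.
- order.job_done(): hands the job in, once; it reports no verdict.
The state is a dict: "clock": time; "joint_pos": joint angles; "joint_vel": joint speeds; "tau": joint torques, N m; "eef_pos": TCP position; "tool_rot": TCP orientation; "ft_force": force on the tool from outside, world axes, zero at the start; "ft_torque": the same for the moment, N m; "grip_width": finger opening in m.
Only numpy, scipy, OpenCV 4.12 (cv2) and the standard library are available. Lean on these libraries where they do the work, as an engineer would, in place of code of your own. Each camera call takes 0.05 s, during which the arm holds its last target. There are 200 camera calls.

## Working session

There is one attempt and no reset: what is moved stays moved. The work goes in short steps, Python scripts to look and compute and a tool call to move; the robot and the scene stay as the last step left them, time stands still between calls to the robot, and variables do not carry over. Pictures are saved under pics/ and viewed, about 8 in all and at most 12, crops included, and the job is handed in when it is done.

Besides the shell and the picture viewer there is one more tool, called after "Emit:" as a command line: name --argument value ..., lists and objects as JSON in quotes. send_rows: Moves the arm, as the interface text tells. Its arguments: {"type":"object","properties":{"moves":{"type":"array","items":{"type":"array"}}},"required":["moves"]}

```bash
mkdir -p pics; python3 - <<'E'
from workcell import readout,camera,get_calibration,bot
import cv2
for n in("top","side"):
    cv2.imwrite(f"pics/{n}0.png",camera(n)[:,:,::-1]); c=get_calibration(n); print(n,c)
o=readout.get_obs();print(o["clock"],o["eef_pos"],o["tool_rot"],o["grip_width"])
E
```

```text
top {'fx': 380.18768733090303, 'fy': 380.18768733090303, 'cx': 253.02073329466364, 'cy': 195.31975472184584, 'R': array([[-9.43085568e-03, -9.99955216e-01,  7.90849408e-04],
       [-9.85359566e-01,  9.15855752e-03, -1.70242905e-01],
       [ 1.70228038e-01, -2.38480730e-03, -9.85401810e-01]]), 't': array([-0.02669389,  0.65622001,  0.94198244])}
side {'fx': 373.66189872162965, 'fy': 373.66189872162965, 'cx': 257.64103872355554, 'cy': 192.59230444368916, 'R': array([[ 0.74893363, -0.66230927, -0.0210912 ],
       [-0.48741679, -0.5290457 , -0.69464777],
       [ 0.44891345,  0.53052528, -0.71904078]]), 't': array([-0.48770534,  0.35444436,  0.61012879])}
0.1 [0.11233881 0.48678137 0.30311264] [ 1.13152330e-01  9.93577216e-01 -9.25243213e-04 -9.57101486e-05] 0.08539926925468272
```

View pics/top0.png

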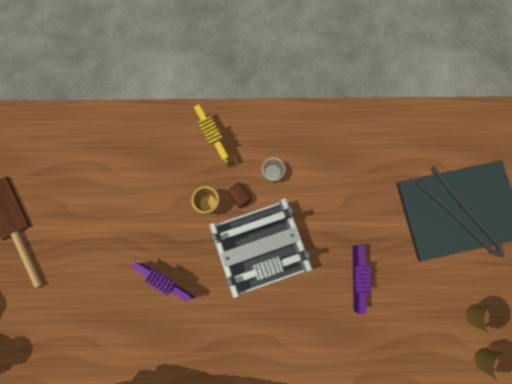

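View pics/side0.png

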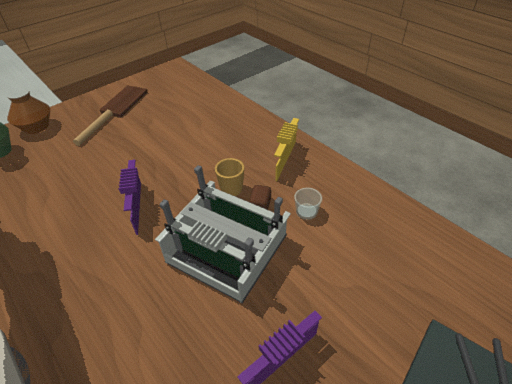

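Top view: the rack is at about (260,248). Things that could be taken for the power board:
- the finned bar at (268,267), in the near slot
- the plain bar at (252,222), far slot
- the blank plate at (260,246), middle slot
- purple finned decoys at (162,281) and (361,279), and a yellow one at (211,133)

I choose the one at (268,267) and check it in a close crop.

```bash
python3 - <<'E'
import cv2,numpy as np
t=cv2.imread("pics/top0.png")[195:301,200:320];s=cv2.imread("pics/side0.png")[160:304,150:300]
a=cv2.resize(t,None,fx=5,fy=5,interpolation=cv2.INTER_CUBIC);b=cv2.resize(s,None,fx=4,fy=4,interpolation=cv2.INTER_CUBIC)
cv2.imwrite("pics/tc.png",a);cv2.imwrite("pics/sc.png",b)
E
```

```text
(no output)
```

View pics/tc.png

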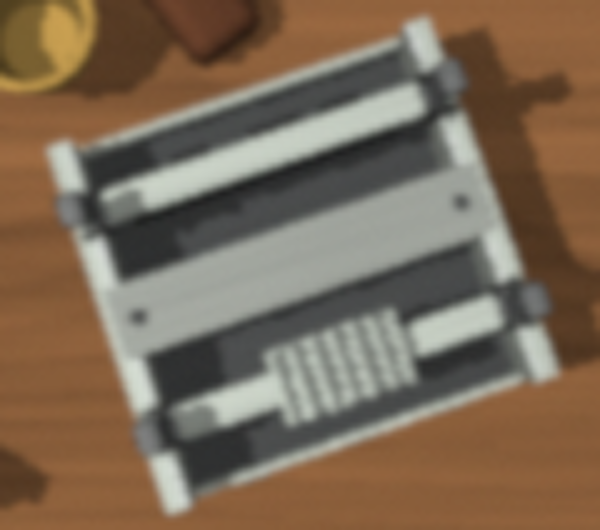

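View pics/sc.png

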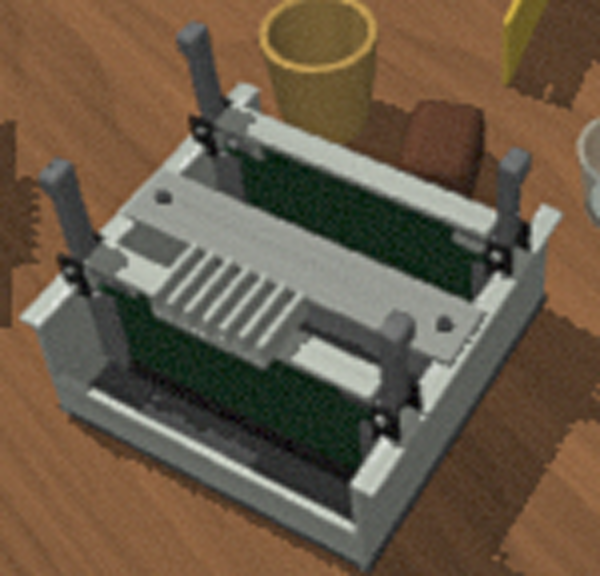

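The crops show the finned board in the near slot, with the blank in the middle and the plain board in the far slot. In the top crop the heat sink is at (340,367) and its lever tips are at (150,435) and (537,300). In the side crop they are at (232,300), (55,168) and (398,322). Next I triangulate.

```bash
cat >h.py <<'E'
import numpy as np,cv2
from workcell import get_calibration
C={n:get_calibration(n) for n in("top","side")}
def und(n,p):
    c=C[n];return np.array([(p[0]-c["cx"])/c["fx"],(p[1]-c["cy"])/c["fy"]])
P=lambda n:np.c_[C[n]["R"],C[n]["t"]]
def tri(a,b):
    X=cv2.triangulatePoints(P("top"),P("side"),und("top",a),und("side",b)).ravel();X=X[:3]/X[3]
    return X,[np.round(proj("top",X)-a,1),np.round(proj("side",X)-b,1)]
def proj(n,X):
    c=C[n];q=c["R"]@X+c["t"];return np.array([c["fx"]*q[0]/q[2]+c["cx"],c["fy"]*q[1]/q[2]+c["cy"]])
def onz(n,p,z):
    c=C[n];d=c["R"].T@np.r_[und(n,p),1];o=-c["R"].T@c["t"];return o+d*(z-o[2])/d[2]
tc=lambda u,v:np.array([(u+.5)/5-.5+200,(v+.5)/5-.5+195])
sc=lambda u,v:np.array([(u+.5)/4-.5+150,(v+.5)/4-.5+160])
E
python3 - <<'E'
from h import *
np.set_printoptions(precision=4,suppress=True)
for k,a,b in [("sink",(340,367),(232,300)),("tipL",(149,433),(55,168)),("tipR",(537,300),(398,322)),("ptipL",(72,209),(194,34)),("ptipR",(453,75),(515,158)),
 ("holeL",(138,317),(163,196)),("holeR",(461,202),(445,324))]:
    print(k,*tri(tc(*a),sc(*b)))
# bar visible ends at z .105 (top): 4 corners
q=[onz("top",tc(*p),.105) for p in[(172,404),(180,435),(495,293),(503,324)]];print(np.array(q))
L=(q[0]+q[1])/2;R=(q[2]+q[3])/2
print((L+R)/2,np.linalg.norm(L-R),np.arctan2(*(L-R)[[1,0]]))
# end-wall outer corners z=.084
w=[onz("top",tc(*p),.084) for p in[(48,148),(165,515),(432,15),(558,375)]];print(np.array(w),np.mean(w,0))
print("sink side/top z=.122",onz("top",tc(340,367),.122),onz("side",sc(232,295),.122))
E
```

```text
sink [ 0.4698 -0.0661  0.1171] [array([ 0.1, -0.2]), array([-0.3,  0.1])]
tipL [0.4403 0.0232 0.1594] [array([-0.2,  0.5]), array([ 0.7, -0.1])]
tipR [ 0.4994 -0.1547  0.1611] [array([ 0. , -0.1]), array([-0.1,  0. ])]
ptipL [0.543  0.0585 0.1574] [array([ 0. , -0.1]), array([-0.1,  0. ])]
ptipR [ 0.6031 -0.1188  0.16  ] [array([-0.1,  0.1]), array([ 0.2, -0. ])]
holeL [0.4939 0.0323 0.0906] [array([ 0., -0.]), array([-0.,  0.])]
holeR [ 0.5488 -0.1284  0.089 ] [array([-0. ,  0.1]), array([ 0.1, -0. ])]
[[ 0.4523  0.0149  0.105 ]
 [ 0.4377  0.0111  0.105 ]
 [ 0.5037 -0.1422  0.105 ]
 [ 0.4888 -0.1456  0.105 ]]
[ 0.4706 -0.0655  0.105 ] 0.16509447419311485 1.8863626426001383
[[ 0.5784  0.0783  0.084 ]
 [ 0.3985  0.0194  0.084 ]
 [ 0.6445 -0.1168  0.084 ]
 [ 0.4637 -0.1746  0.084 ]] [ 0.5213 -0.0484  0.084 ]
sink side/top z=.122 [ 0.4693 -0.0656  0.122 ] [ 0.4703 -0.0674  0.122 ]
```

The geometry agrees on every check. The board centre is about (0.470,-0.066) and the axis is at 1.889 rad. The tips sit 187 mm apart at z≈0.16. I'll hover inboard of lever_left with the gripper shut and the jaw axis along the board.

Emit:
send_rows --moves '[[[-443, -409, 0], [0, 0, -0.545], 0], [[-443, -409, 0], [0, 0, -0.545], 0], [[-443, -409, 0], [0, 0, -0.545], 0], [[-443, -409, 0], [0, 0, -0.545], 0], [[-443, -409, 0], [0, 0, -0.545], 0], [[-443, -409, 0], [0, 0, -0.545], 0], [[-443, -409, 0], [0, 0, -0.545], 0], [[-443, -409, 0], [0, 0, -0.545], 0], [[-443, -409, 0], [0, 0, -0.545], 0], [[-443, -409, 0], [0, 0, -0.545], 0], [[-443, -409, 0], [0, 0, -0.545], 0], [[-443, -409, 0], [0, 0, -0.545], 0]]'

```text
clock: 1.1
eef_pos: [0.3865, 0.0836, 0.3038]
tool_rot: [-0.158, 0.987, -0.001, -0.0]
ft_force: [0.4, 1.4, 0.0]
grip_width: 0.0001
```

```bash
cat > st.py <<'E'
from workcell import readout,bot
import numpy as np
from scipy.spatial.transform import Rotation as Ro
np.set_printoptions(precision=4,suppress=True)
o=readout.get_obs();R=Ro.from_quat(o["tool_rot"]).as_matrix();p=np.array(o["eef_pos"])
d=np.array([np.cos(1.889),np.sin(1.889),0]);e=np.array([d[1],-d[0],0]);c=np.array([.470,-.066,0])
def loc(X): return np.array([(X-c)@e,(X-c)@d,X[2]])
def to(l): # tool-frame shift in mm to reach TCP at local (x,y,z)
    return R.T@(c+e*l[0]+d*l[1]+np.array([0,0,l[2]])-p)*1000
print("t",o["clock"],"tcp",p,"loc",loc(p),"F",o["ft_force"],"q",o["joint_pos"],"grip",o["grip_width"],"tips",bot.tips_ahead)
print("tool y",R[:,1],"yaw err",np.arctan2(R[1,1],R[0,1])-1.889)
E
python3 -c "
from st import *
print(to([0,.058,.30]),to([0,.058,.206]))"
```

```text
t 1.1 tcp [0.3865 0.0836 0.3038] loc [-0.0325  0.1682  0.3038] F [0.4367 1.4133 0.022 ] q [ 0.2139  0.0337 -0.2387  1.2992 -0.0015 -0.1041] grip 9.812169499478307e-05 tips 0.0726
tool y [-0.3127  0.9499 -0.0014] yaw err -0.00019059861676962164
[ -32.5019 -110.2111    3.964 ] [ -32.5891 -110.0768   97.9639]
```

Emit:
send_rows --moves '[[[-32, -110, 4], [0, 0, 0], 0], [[-32, -110, 4], [0, 0, 0], 0], [[-32, -110, 4], [0, 0, 0], 0], [[-32, -110, 4], [0, 0, 0], 0], [[-32, -110, 70], [0, 0, 0], 0], [[-32, -110, 70], [0, 0, 0], 0], [[-32, -110, 70], [0, 0, 0], 0], [[-32, -110, 70], [0, 0, 0], 0]]'

```text
clock: 1.77
eef_pos: [0.4499, -0.0106, 0.233]
tool_rot: [-0.158, 0.987, -0.0, -0.003]
ft_force: [-0.9, -0.1, 0.2]
grip_width: -0.0001
```

```bash
python3 - <<'E'
from st import *
from h import *
from workcell import camera
print(to([0,.058,.206]))
s=cv2.cvtColor(camera("side"),cv2.COLOR_RGB2BGR)
cv2.imwrite("pics/s1.png",cv2.resize(s[100:290,130:310],None,fx=3,fy=3,interpolation=cv2.INTER_CUBIC))
for k in(.0726,.0856): print(k,(proj("side",p+R[:,2]*k)-[130,100]+.5)*3-.5)
E
```

```text
t 1.7667 tcp [ 0.4499 -0.0106  0.233 ] loc [-0.0018  0.0589  0.233 ] F [-0.8713 -0.0625  0.166 ] q [-0.0228  0.1921 -0.2484  1.1351 -0.0015 -0.3411] grip -0.00010003540294405681 tips 0.0726
tool y [-0.313   0.9498  0.0002] yaw err 0.00012163110469098903
[-1.914  -0.9068 26.9436]
0.0726 [144.9039 326.8235]
0.0856 [148.4634 340.7058]
```

View pics/s1.png

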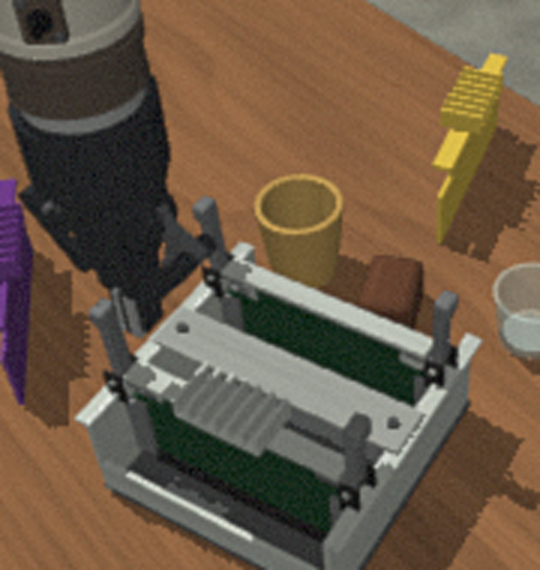

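The tips are seen at about (140,335), just inboard of lever_left and as predicted. Next I lower and push outward in stages.

Emit:
send_rows --moves '[[[-2, 0, 25], [0, 0, 0], 0], [[-2, 0, 25], [0, 0, 0], 0], [[-2, 5, 25], [0, 0, 0], 0], [[-2, 10, 25], [0, 0, 0], 0], [[-2, 15, 25], [0, 0, 0], 0], [[-2, 20, 25], [0, 0, 0], 0], [[-2, 25, 25], [0, 0, 0], 0], [[-2, 25, 25], [0, 0, 0], 0]]'

```text
clock: 2.48
eef_pos: [0.4456, 0.0146, 0.2103]
tool_rot: [-0.159, 0.987, -0.001, 0.0]
ft_force: [1.5, -1.1, 1.6]
grip_width: 0.0004
```

Emit:
send_rows --moves '[[[0, 4, 0], [0, 0, 0], 0], [[0, 8, 0], [0, 0, 0], 0], [[0, 11, 0], [0, 0, 0], 0], [[0, 11, 0], [0, 0, 0], 0]]'

```text
clock: 2.82
eef_pos: [0.4419, 0.0252, 0.2102]
tool_rot: [-0.159, 0.987, -0.001, 0.0]
ft_force: [0.8, -3.5, -1.4]
grip_width: 0.0001
```

```bash
python3 - <<'E'
from st import *
from h import *
from workcell import camera
s=cv2.cvtColor(camera("side"),cv2.COLOR_RGB2BGR)
cv2.imwrite("pics/s2.png",cv2.resize(s[100:290,130:310],None,fx=3,fy=3,interpolation=cv2.INTER_CUBIC))
E
```

```text
t 2.8167 tcp [0.4419 0.0252 0.2102] loc [0.0018 0.0954 0.2102] F [ 0.8065 -3.5135 -1.4053] q [ 0.058   0.1956 -0.3088  1.0658 -0.0019 -0.262 ] grip 0.00011362726239068911 tips 0.0726
tool y [-0.3146  0.9492 -0.002 ] yaw err 0.0018144585046599992
```

View pics/s2.png

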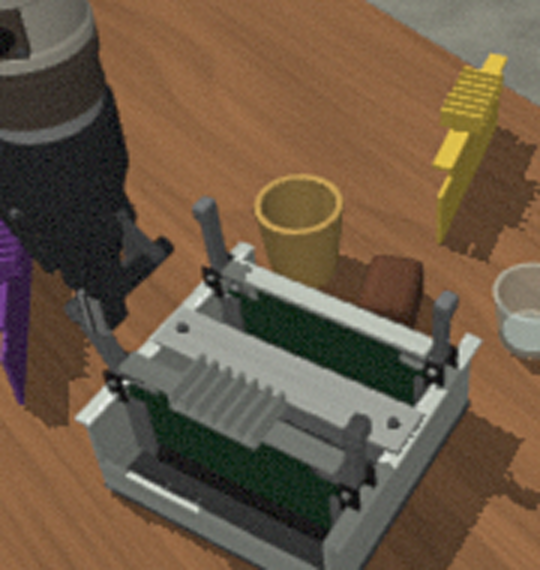

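The lever has swung partway: its tip went from (103,310) to (85,300). The left end of the board is rising and the force is about 3.5 N, as expected. I keep pushing.

Emit:
send_rows --moves '[[[0, 3, 0], [0, 0, 0], 0], [[0, 6, 0], [0, 0, 0], 0], [[0, 9, 0], [0, 0, 0], 0], [[0, 9, 0], [0, 0, 0], 0]]'

```text
clock: 3.2
eef_pos: [0.4389, 0.0341, 0.2102]
tool_rot: [-0.16, 0.987, -0.001, 0.0]
ft_force: [0.6, -3.4, 0.4]
grip_width: -0.0002
```

Emit:
send_rows --moves '[[[0, 3, 0], [0, 0, 0], 0], [[0, 5, 0], [0, 0, 0], 0], [[0, 5, 0], [0, 0, 0], 0]]'

```text
clock: 3.45
eef_pos: [0.4373, 0.0391, 0.2102]
tool_rot: [-0.16, 0.987, -0.001, 0.0]
ft_force: [0.5, -3.4, -0.5]
grip_width: -0.0001
```

Emit:
send_rows --moves '[[[0, 2, 0], [0, 0, 0], 0], [[0, 4, 0], [0, 0, 0], 0], [[0, 4, 0], [0, 0, 0], 0]]'

```text
clock: 3.7
eef_pos: [0.436, 0.0431, 0.2103]
tool_rot: [-0.16, 0.987, -0.001, 0.0]
ft_force: [1.1, -4.2, 0.1]
grip_width: -0.0003
```

Emit:
send_rows --moves '[[[0, 2, 0], [0, 0, 0], 0], [[0, 4, 0], [0, 0, 0], 0], [[0, 4, 0], [0, 0, 0], 0]]'

```text
clock: 3.95
eef_pos: [0.4352, 0.046, 0.2106]
tool_rot: [-0.16, 0.987, -0.002, 0.001]
ft_force: [0.9, -7.4, 0.3]
grip_width: 0.0002
```

```bash
python3 - <<'E'
from st import *
from h import *
from workcell import camera
s=cv2.cvtColor(camera("side"),cv2.COLOR_RGB2BGR)
cv2.imwrite("pics/s3.png",cv2.resize(s[130:270,130:270],None,fx=4,fy=4,interpolation=cv2.INTER_CUBIC))
for x in (-.007,.007):
  for a in(.5,.6,.75):
    X=c+e*x+d*(.09+.062*np.sin(a))+np.array([0,0,.097+.062*np.cos(a)]);print(x,a,(proj("side",X)-[130,130]+.5)*4-.5)
E
```

```text
t 3.95 tcp [0.4352 0.046  0.2106] loc [0.002  0.1173 0.2106] F [ 0.9349 -7.4137  0.281 ] q [ 0.1076  0.1851 -0.3207  1.0634 -0.0042 -0.213 ] grip 0.00019427993743759985 tips 0.0726
tool y [-0.3151  0.949  -0.0045] yaw err 0.002383277645672921
-0.007 0.5 [ 90.5695 288.5686]
-0.007 0.6 [ 83.7376 289.1837]
-0.007 0.75 [ 75.1346 291.9041]
0.007 0.5 [109.9438 270.0072]
0.007 0.6 [103.0767 270.7235]
0.007 0.75 [ 94.3916 273.584 ]
```

View pics/s3.png

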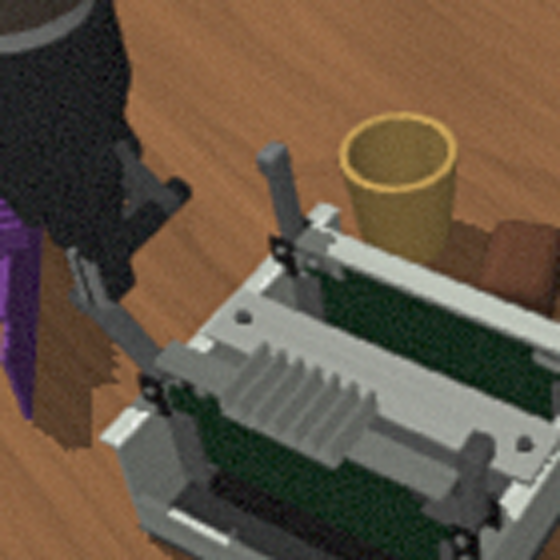

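The force jumped to 7.4 N and the arm began to lag. The tip lies at about (85,275), which matches the prediction for 0.75 rad, so lever_left is at its stop. Next I back off, lift over and go to lever_right.

Emit:
send_rows --moves '[[[0, -10, 0], [0, 0, 0], 0], [[0, -14, -30], [0, 0, 0], 0], [[0, -30, -65], [0, 0, 0], 0], [[2, -70, -65], [0, 0, 0], 0], [[2, -110, -65], [0, 0, 0], 0], [[2, -150, -65], [0, 0, 0], 0], [[2, -175, -65], [0, 0, 0], 0], [[2, -175, -65], [0, 0, 0], 0], [[2, -175, -35], [0, 0, 0], 0], [[2, -175, 0], [0, 0, 0], 0], [[2, -175, 0], [0, 0, 0], 0], [[2, -175, 0], [0, 0, 0], 0]]'

```text
clock: 5.0
eef_pos: [0.4866, -0.1195, 0.2098]
tool_rot: [-0.16, 0.987, 0.0, -0.002]
ft_force: [0.0, 0.8, 0.5]
grip_width: 0.0001
```

```bash
python3 -c "
from st import *
print(to([0,-.09,.2105]))"
```

```text
t 5.0 tcp [ 0.4866 -0.1195  0.2098] loc [-0.001  -0.056   0.2098] F [0.0098 0.7913 0.4701] q [-0.2402  0.3069 -0.1595  1.1079 -0.0015 -0.5614] grip 6.810269160751527e-05 tips 0.0726
tool y [-0.3158  0.9488  0.0006] yaw err 0.003068383888658932
[ -0.8757 -33.9826  -0.7317]
```

Emit:
send_rows --moves '[[[0, -5, 0], [0, 0, 0], 0], [[0, -10, 0], [0, 0, 0], 0], [[0, -14, 0], [0, 0, 0], 0], [[0, -18, 0], [0, 0, 0], 0], [[0, -22, 0], [0, 0, 0], 0], [[0, -26, 0], [0, 0, 0], 0], [[0, -30, 0], [0, 0, 0], 0], [[0, -34, 0], [0, 0, 0], 0], [[0, -34, 0], [0, 0, 0], 0]]'

```text
clock: 5.75
eef_pos: [0.4975, -0.1523, 0.2096]
tool_rot: [-0.16, 0.987, 0.0, -0.002]
ft_force: [0.7, 1.6, 0.2]
grip_width: -0.0001
```

Emit:
send_rows --moves '[[[0, -3, 0], [0, 0, 0], 0], [[0, -6, 0], [0, 0, 0], 0], [[0, -9, 0], [0, 0, 0], 0], [[0, -12, 0], [0, 0, 0], 0], [[0, -15, 0], [0, 0, 0], 0], [[0, -18, 0], [0, 0, 0], 0], [[0, -18, 0], [0, 0, 0], 0]]'

```text
clock: 6.33
eef_pos: [0.5032, -0.17, 0.2095]
tool_rot: [-0.159, 0.987, -0.0, -0.002]
ft_force: [-2.2, 2.1, 0.5]
grip_width: 0.0002
```

Emit:
send_rows --moves '[[[0, -2, 0], [0, 0, 0], 0], [[0, -4, 0], [0, 0, 0], 0], [[0, -4, 0], [0, 0, 0], 0]]'

```text
clock: 6.58
eef_pos: [0.5045, -0.1741, 0.2095]
tool_rot: [-0.159, 0.987, -0.0, -0.002]
ft_force: [-1.8, 3.8, -0.1]
grip_width: 0.0
```

Emit:
send_rows --moves '[[[0, -2, 0], [0, 0, 0], 0], [[0, -4, 0], [0, 0, 0], 0], [[0, -4, 0], [0, 0, 0], 0]]'

```text
clock: 6.83
eef_pos: [0.5055, -0.1772, 0.2095]
tool_rot: [-0.159, 0.987, 0.001, -0.002]
ft_force: [-1.7, 6.5, 1.5]
grip_width: 0.0
```

This is the same signature at about y = -117 mm, so lever_right is at its stop. I retreat and check.

Emit:
send_rows --moves '[[[0, 10, 0], [0, 0, 0], 0], [[0, 14, -30], [0, 0, 0], 0], [[0, 14, -70], [0, 0, 0], 0], [[0, -20, -110], [0, 0, 0], 0], [[0, -60, -120], [0, 0, 0], 0], [[0, -100, -120], [0, 0, 0], 0], [[0, -140, -120], [0, 0, 0], 0], [[0, -180, -120], [0, 0, 0], 0], [[0, -200, -120], [0, 0, 0], 0], [[0, -200, -120], [0, 0, 0], 0], [[0, -200, -120], [0, 0, 0], 0]]'

```text
clock: 7.75
eef_pos: [0.569, -0.3692, 0.3279]
tool_rot: [-0.158, 0.987, 0.0, -0.003]
ft_force: [0.6, 0.9, -0.1]
grip_width: 0.0005
```

```bash
python3 - <<'E'
from st import *
from h import *
from workcell import camera
im={n:cv2.cvtColor(camera(n),cv2.COLOR_RGB2BGR) for n in("top","side")}
for n in im: cv2.imwrite(f"pics/{n}9.png",im[n])
a=cv2.resize(im["top"][195:301,200:320],(400,353),interpolation=cv2.INTER_CUBIC)
b=cv2.resize(im["side"][160:304,145:300],(400,372),interpolation=cv2.INTER_CUBIC)
m=np.zeros((372,800,3),np.uint8);m[:353,:400]=a;m[:,400:]=b
cv2.imwrite("pics/end.png",m)
# plain board shift vs first picture
for n,(y0,y1,x0,x1) in {"top":(208,238,216,290),"side":(180,240,200,285)}.items():
    A=cv2.imread(f"pics/{n}0.png")[y0:y1,x0:x1];B=im[n][y0:y1,x0:x1]
    print(n,cv2.phaseCorrelate(cv2.cvtColor(A,6).astype(float),cv2.cvtColor(B,6).astype(float)))
for a in(0,.5,.75):
  for s in(1,-1):
    X=c+d*s*(.09+.062*np.sin(a))+np.array([0,0,.097+.062*np.cos(a)])
    print(a,s,(proj("top",X)-[200,195])*400/120,(proj("side",X)-[145,160])*400/155+[400,0])
for z in(.105,.119):
  print(z,[np.round((proj("side",c+d*s+np.array([0,0,z])-e*.008)-[145,160])*400/155+[400,0]) for s in(.08,.045,-.045,-.08)])
E
```

```text
t 7.75 tcp [ 0.569  -0.3692  0.3279] loc [-0.0008 -0.3189  0.3279] F [ 0.6013  0.8787 -0.0686] q [-0.5744  0.6254  0.6549  1.6048 -0.0033 -0.8921] grip 0.0005078119168120608 tips 0.0726
tool y [-0.3124  0.9499  0.0014] yaw err -0.0004784092371832305
top ((0.47629143051235445, 0.00785265925463463), 1.0225631115435347)
side ((-0.19572897297003067, 0.0684881717349839), 0.9105678630888235)
0 1 [102.778  286.7222] [453.817 109.195]
0 -1 [351.7455 200.3754] [664.0633 206.8221]
0.5 1 [ 62.0967 300.4737] [425.0402 101.7642]
0.5 -1 [390.4682 186.5935] [703.1323 231.7098]
0.75 1 [ 45.9618 305.6508] [415.0436 103.9949]
0.75 -1 [405.0658 181.1194] [719.8037 247.4457]
0.105 [array([471., 169.]), array([508., 186.]), array([608., 235.]), array([649., 256.])]
0.119 [array([468., 157.]), array([505., 175.]), array([606., 224.]), array([648., 244.])]
```

View pics/end.png

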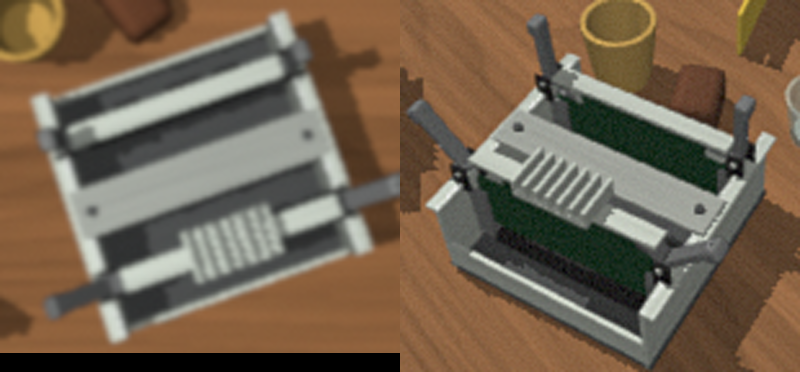

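Both lever tips, at side-crop pixels (415,103) and (718,245), match the 0.75 rad predictions. The bar's end at (470,157) matches z≈0.119. The plain board has moved less than 0.5 px and the arm is clear.

```bash
python3 -c "
from workcell import order
print(order.job_done())"
```

```text
the job is handed in; nothing more can be done
None
```

The power board is standing raised in its slot on both levers, and I handed the job in at about 8 s of the 32 s allowed.

I used the closed fingers to push each lever outward until it reached its stop, where the force rose to 7.4 N on lever_left and 6.5–7 N on lever_right. I then withdrew the arm to about 0.2 m beyond the rack.

- **Levers:** in the last pictures both tips sit within a few enlarged-crop pixels of where 0.75 rad would put them.
- **Power board:** its bar reads about 0.119 m high, roughly 14 mm above seated. It looks upright, though I judged that by eye rather than measuring the angle.
- **Plain board:** it shifted less than 0.5 px in both views, about 1 mm at most, which I put down to noise or changed shadows.
- **Arm:** it touches nothing, with residual force readings of about 1 N.

No check failed. The one doubt was how far the closed fingertips reach, 73 or 86 mm. I kept enough height for either, so it did not matter.

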